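Snap the retaining clip onto a cart wheel's axle

TASK

The wheel is already on the cart's axle; its split retaining clip lies on the hub plate, mouth towards the axle. Take the fork tool by its handle, push the clip sideways into the axle's groove with it until it snaps in and sits fully home - firmly but without forcing it, and without your fingers on the clip - then lay the fork flat on the rubber mat again. Leave the other things where they are.

Things in the scene. Friction and masses are not known exactly. Their poses are not given: they have to be found in the camera images.
- wheel: The job, fixed to the bench: a wooden cart board, 310 x 185 x 28 mm, lying flat (from 105 mm on the -x side of the axle to 205 mm on the +x side), an upright steel stub axle on it and a rubber-tyred wheel, 180 mm across, over the axle. Origin: axle's centre line at bench height; z up. Tyre's upper side 82 mm above the bench; top of the flat painted hub plate, 132 mm across, 90 mm above the bench.
- groove (a point): On the axle's centre line at the foot of its groove, level with the hub plate's top (90 mm above the bench). Axes as wheel. The groove, 18 mm in diameter and 6.5 mm high, is right on top of the plate: a clip sliding flat on the plate runs straight into it, from any side.
- axle_end (a point): Centre of the axle's free upper end, 19.5 mm above the hub plate. The axle is 24 mm thick above the groove.
- clip: The split clip of dark spring steel, 34 mm wide (y), 30 mm long (x), 4.5 mm thick, lying flat on the hub plate on the wheel's -x side. Origin: on its underside at the centre of its bore, which lies on the axle's centre line when home. x points from its back to its open mouth, which faces roughly to the axle. It weighs about 25 g. A push of more than 22 N bends it.
- clip_back (a point): Middle of the clip's flat, rigid back edge, 17.5 mm behind the clip's origin: here the fork's notch bears. Axes as clip. The clip does not draw itself home: push until the inside of its back comes up against the groove, where the push climbs steeply, past 16 N, while the clip stops. Let go there: it stays home by its own grip.
- clip_mouth (a point): In the mouth, midway between the springy legs where they are closest (15 mm apart), 3 mm ahead of the clip's origin; the legs end 12.5 mm ahead. They meet the 18 mm groove with the origin 11 mm short of the axle's centre. The push then climbs to 9 to 16 N with the origin about 5 mm short, stays near that until 1 mm short, and drops to 5 to 10 N just before home.
- fork: The fork tool, 210 mm long, about 200 g, lying on the mat on its flat-sided wooden handle. x points from handle to fork, z up. Origin: on the handle's underside at the place to grip (near the balance). Handle: 22 mm wide, 24 mm high, from x = -80 to 25 mm; ahead of it a flat blade, 14 mm wide, 5 mm thick, whose underside is 9.5 mm and top 14.5 mm above the handle's underside.
- fork_notch (a point): Middle of the floor of the square notch in the fork's head, 110 mm ahead of fork's origin and 12 mm above the handle's underside. Axes as fork. The head is 49 mm wide, the notch 39 mm wide between two prongs that reach 20 mm ahead of its floor and flare to about 47 mm apart at the tips; it takes the clip's flat back.
- mat: Black rubber mat, 320 (x) x 210 (y) x 3 mm, fixed flat on the bench beside the cart board. Origin: centre of its underside. The fork starts on its +y half, about the middle, pointing roughly along the mat's x.
- screwdriver: bystander: screwdriver, 190 mm long, lies along its x on the mat
- washer: bystander: plain flat steel washer, 38 mm across, 4 mm thick, on the mat
- grease_tin: bystander: round flat aluminium tin, 55 mm across, 30 mm high, on the board behind the wheel
- paint_can: bystander: paint can, 100 mm across, 120 mm high
- jar: bystander: glass jar with a lid, 66 mm across, 85 mm high
- hammer: bystander: hammer lying along its x
- brush: bystander: paint brush lying along its x
Not all that is in view belongs to the job. Leave any yellow look-alike of the fork alone.

How it is judged:
On the way, in this order (a step that is already met when the one before it is completed fails the run):
1. the fork tool is picked up (height (world z) of fork above 0.05 m), for 0.2 s.
2. the clip is home in the groove, pushed there by the fork (horizontal distance between clip and groove below 0.0016 m and z of clip in the frame of wheel between 0.0885 and 0.0935 m and horizontal distance between fork_notch and clip below 0.024 m), for 0.1 s.
At the end, for the whole second after the job is handed in: The clip sits flat in the groove with its bore's centre within 1.6 mm of the axle's centre line, and the fork lies flat and still on the rubber mat, on its handle's underside, with the grip place over the mat (horizontal distance between clip and groove below 0.0016 m and z of clip in the frame of wheel between 0.0885 and 0.0935 m and linear speed of each of clip, fork below 0.01 m/s and x of fork in the frame of mat between -0.13 and 0.13 m and y of fork in the frame of mat between -0.095 and 0.095 m and z of fork in the frame of mat below 0.008 m and angle between fork's own z axis and vertical below 0.12 rad); the robot touches nothing.
It fails at once if the fork pushed the clip with more than 22 N (bent) (contact force between fork and clip above 22 N).
It fails at once if the fork was pressed on the wheel or axle with more than 30 N (contact force between fork and wheel above 30 N).
It fails at once if the robot itself touched the clip (contact force between any of the fingers, the arm and clip above 0.5 N).
It fails at once if a bystander was shifted by more than 30 mm (distance of any of screwdriver, washer, grease_tin, paint_can, jar, hammer, brush from where it was at the start of the episode above 0.03 m).
It also fails if it takes over 70 s, if anything falls off the work surface, if the arm or the gripper's body presses on something with over 40 N, if the wrist force passes 120 N, or if a joint passes its speed limit or range.

ROBOT

A 6-joint arm with a two-finger parallel gripper is mounted at the origin on the work surface. World frame = base frame: x ahead of the robot, y to its left, z up, the work surface at z = 0. Lengths are in m, angles in rad, forces in N, time in s.
With the tool pointing down it reaches from about 0.325 to 0.775 m from the base axis. Payload 5.5 kg.
Tool frame: the origin (TCP) lies at the centre of the arm's flange, where the gripper is bolted on; the fingertips stand 173 mm ahead of it and the grasp point (between the pads) lies 155 mm ahead of it; z points along the fingers, y is the line along which they close (so a half turn about z gives the same grasp; the last joint's range is limited). The gripper opens to 85 mm and grips with 20 to 120 N. Pads are 22 mm wide; open, the fingers measure 114 mm over their backs; the gripper's body (76 mm by 85 mm) begins 54 mm behind the grasp point. The pads swing forward as they close: fully open they stand 13 mm farther back than shut.
Start: joints at [1.083, 0.091, 1.231, -0, 1.82, -0.057], TCP at [0.251, 0.545, 0.405] pointing down, gripper open.
Joint ranges: [-2.87, 2.87], [-0.86, 2.18], [0.17, 2.46], [-1.51, 4.65], [0.06, 2.69], [-2.65, 2.65]. Speed limits (rad/s): [2.57, 2.57, 3.01, 3.14, 3.14, 3.14].

INTERFACE

Orientations are given as a unit quaternion [x, y, z, w].
In Python, from rig import arm gives the robot as it stands. The module is installed in compiled form; this text tells all that it offers. Calls block until the motion is done:
- arm.goto(position, orientation): joint-space move of the TCP to a pose.
- arm.move_straight(position, rotation=None, v=0.15): straight line of the TCP; rotation=None keeps the orientation; v is the mean speed in m/s.
- arm.move_joints(angles): joint-space move.
- arm.command_gripper(opening, newtons=None): finger opening in m; newtons is the grip in N (None keeps the last); returns when the fingers have stopped.
- arm.pause(seconds).
- arm.ik(position, orientation): joint angles nearest the present ones, or None.
- arm.observe(): the state.
- arm.snapshot(name): name is "scene" or "side" or "wrist"; returns the picture (384x512x3 uint8, blue, green, red); there is no depth.
- arm.get_calibration(name): a dict with "intrinsics" (3x3 intrinsics, pixels), "camera_from_world" (4x4, takes a point from world to camera coordinates). Camera axes: x right, y up, looking along -z (the intrinsics and any distortion apply to the point x, -y, -z); pixel columns grow to the right and rows downward; lengths in m; the calibration is good to about 2 mm. A picture is of the moment at which its call begins: read the wrist's pose just before it. get_calibration takes no time and is no camera call; for the wrist camera it gives the pose at the moment of the call.
A pose or a line that the arm cannot do raises arm.PlanningError and nothing moves.
- arm.hand_in(): hands the job in; it is judged then, once.
The state is a dict: "time": time; "joints": joint angles; "dq": joint speeds; "joint_torque": joint torques, N m; "tool_pos": TCP position; "tcp_rot": TCP orientation; "force": force on the tool from outside, world axes, zero at the start; "wrist_torque": the same for the moment, N m; "opening": finger opening in m; "gripper_force": force on a finger pad.
Only numpy, scipy, OpenCV 4.12 (cv2) and the standard library are available. Lean on these libraries where they do the work, as an engineer would, in place of code of your own. Each camera call takes 0.05 s, during which the arm holds its last target. There are 200 camera calls.

## Working session

There is one attempt and no reset: what is moved stays moved. The work goes in short steps, each a Python script; the robot and the scene stay as the last script left them, time stands still between calls to the robot, and variables do not carry over. Pictures are saved under pics/ and viewed, at most 10 in all, crops included, and the job is handed in when it is done.

```bash
mkdir -p pics; cat > h.py <<'E'
import numpy as np, cv2
from rig import arm
from scipy.spatial.transform import Rotation as R
def cal(n):
    c=arm.get_calibration(n); return np.array(c["intrinsics"]),np.array(c["camera_from_world"]),c
def pix(n,P,c=None):
    K,T,_=c or cal(n); p=T[:3,:3]@np.array(P)+T[:3,3]; q=K@np.array([p[0],-p[1],-p[2]]); return q[:2]/q[2]
def ray(n,uv,z,c=None):
    K,T,_=c or cal(n); d=np.linalg.inv(K)@np.array([uv[0],uv[1],1]); d=np.array([d[0],-d[1],-d[2]])
    Rt=T[:3,:3].T; o=-Rt@T[:3,3]; d=Rt@d; return o+d*(z-o[2])/d[2]
E
python3 - <<'E'
from h import *
for n in("scene","side","wrist"):
    cv2.imwrite(f"pics/{n}0.png",arm.snapshot(n)); c=cal(n); print(n,c[0].tolist(),[k for k in c[2]], -c[1][:3,:3].T@c[1][:3,3])
a=cv2.imread("pics/scene0.png");b=cv2.imread("pics/side0.png")
o=arm.observe();print(o["tcp_rot"],o["time"],o["force"])
E
```

```text
scene [[445.05428752529735, 0.0, 260.9290991843451], [0.0, 445.05428752529735, 188.85026096197916], [0.0, 0.0, 1.0]] ['intrinsics', 'camera_from_world'] [ 1.4888861  -0.28555757  1.05254226]
side [[487.70061452109036, 0.0, 257.6189602223714], [0.0, 487.70061452109036, 194.9812242598249], [0.0, 0.0, 1.0]] ['intrinsics', 'camera_from_world'] [ 0.10050905 -0.93355514  1.36372226]
wrist [[285.5041122302528, 0.0, 256.12702454574065], [0.0, 285.5041122302528, 188.607715837092], [0.0, 0.0, 1.0]] ['intrinsics', 'camera_from_world'] [0.18118597 0.57812464 0.37309226]
[ 2.13726849e-01  9.76893139e-01 -7.61933072e-04 -2.21135611e-04] 0.15 [ 0.84239734  0.72302289 -0.03458764]
```

View pics/scene0.png

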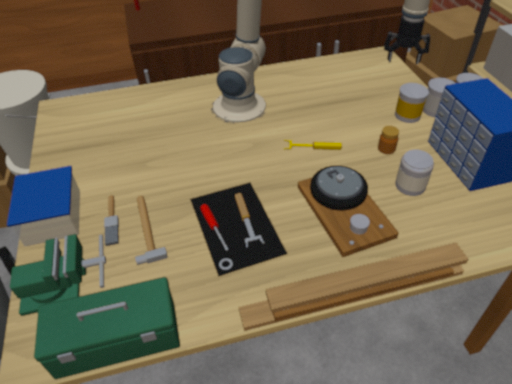

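View pics/wrist0.png

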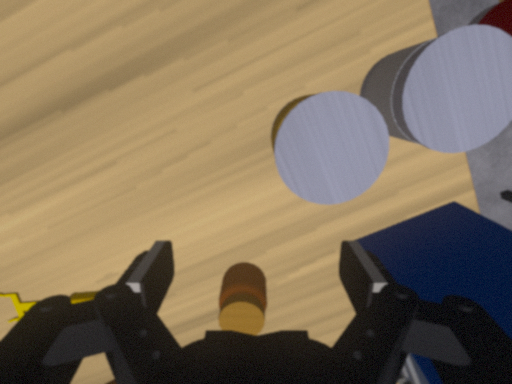

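The scene picture shows the mat around (237,228), the real fork with its handle at (242,208) and head at (253,241), and the wheel with the axle at about (339,180). The wrist picture shows only cans.

```bash
python3 - <<'E'
from h import *
for nm,uv,z in[("mat1",(192,194),.003),("mat2",(247,184),.003),("mat3",(284,252),.003),("mat4",(221,271),.003),("handle",(238,196),.02),("handlefront",(247,222),.02),("head",(253,241),.015),("wheel",(339,186),.085),("axle",(342,175),.11),("yellow",(315,145),.02),("board+",(393,232),.028),("b",(347,250),.028),("tin",(360,223),.058)]:
    print(nm,ray("scene",uv,z).round(3))
o=arm.observe();r=R.from_quat(o["tcp_rot"]);c=cal("wrist")
T=np.eye(4);T[:3,:3]=r.as_matrix();T[:3,3]=o["tool_pos"];print((c[1]@T).round(4))
E
```

```text
mat1 [ 0.444 -0.263  0.003]
mat2 [ 0.449 -0.078  0.003]
mat3 [ 0.751 -0.042  0.003]
mat4 [ 0.765 -0.231  0.003]
handle [ 0.511 -0.122  0.02 ]
handlefront [ 0.625 -0.121  0.02 ]
head [ 0.697 -0.12   0.015]
wheel [0.618 0.174 0.085]
axle [0.599 0.188 0.11 ]
yellow [0.341 0.201 0.02 ]
board+ [0.788 0.28  0.028]
b [0.811 0.126 0.028]
tin [0.752 0.188 0.058]
[[ 5.000e-04  1.000e+00  4.000e-04 -1.000e-03]
 [ 9.529e-01 -6.000e-04  3.031e-01 -8.250e-02]
 [ 3.031e-01  2.000e-04 -9.529e-01  6.000e-03]
 [ 0.000e+00  0.000e+00  0.000e+00  1.000e+00]]
```

View pics/side0.png

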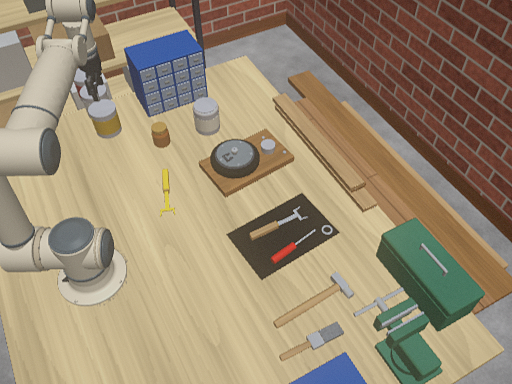

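The side picture confirms the layout: the fork's handle is at (264,231) and its head at (298,214), on the mat. The wheel is at (235,157), with the clip's area on the robot side. Next I take close wrist views of both.

```bash
python3 - <<'E'
from h import *
import pickle
D={}
for n,p in(("w",[.545,.185,.36]),("f",[.56,-.13,.33])):
    arm.goto(p,[1,0,0,0]); arm.pause(.3)
    D[n]=cal("wrist"); im=arm.snapshot("wrist"); cv2.imwrite(f"pics/{n}1.png",im)
    D[n+"2"]=arm.observe()
    if n=="w":
        D["s"]=cal("scene")
pickle.dump(D,open("D.pkl","wb")); print(arm.observe()["time"])
w=cv2.imread("pics/w1.png")
u,v=pix("wrist",[.58,.18,.09],D["w"]).astype(int);print(u,v)
x0,y0=max(u-100,0),max(v-75,0);print("crop",x0,y0)
cv2.imwrite("pics/w1c.png",cv2.resize(w[y0:y0+150,x0:x0+200],None,fx=4,fy=4,interpolation=cv2.INTER_CUBIC))
E
```

```text
3.7667
263 151
crop 163 76
```

View pics/w1c.png

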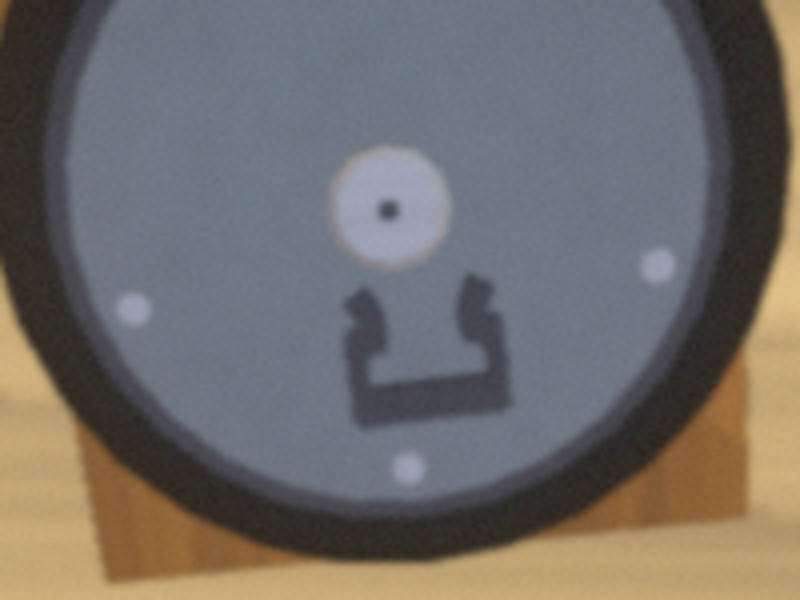

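View pics/f1.png

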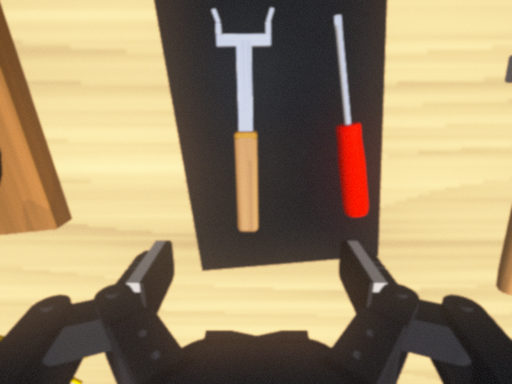

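The wheel crop shows the axle hole at (389,209) and the clip's back-edge corners at (361,426) and (512,405), with its legs towards the axle. The fork picture shows the handle from (246,132) to (248,231) and the head at about (243,38). An enlarged crop of the fork comes next.

```bash
python3 - <<'E'
from h import *
import pickle
D=pickle.load(open("D.pkl","rb"))
f=cv2.imread("pics/f1.png")
cv2.imwrite("pics/f1c.png",cv2.resize(f[0:240,190:300],None,fx=2.5*2,fy=2.5,interpolation=cv2.INTER_CUBIC))
g=lambda X,Y:(163+(X+.5)/4-.5,76+(Y+.5)/4-.5)
c=D["w"]
ax=ray("",g(389,209),.1095,c); bl=ray("",g(361,426),.0945,c); br=ray("",g(512,405),.0945,c)
tl=ray("",g(362,297),.0945,c);tr=ray("",g(482,282),.0945,c)
print("axle",ax,"back",bl,br,np.linalg.norm(bl-br),"mid",(bl+br)/2)
for a,b in((326,453),):print("axle dia",np.linalg.norm(ray("",g(a,209),.1095,c)-ray("",g(b,209),.1095,c)))
pl=ray("",g(65,170),.09,c);pr=ray("",g(708,170),.09,c);print("plate",pl,pr,np.linalg.norm(pl-pr))
d=br-bl;print("clip yaw deg",np.degrees(np.arctan2(d[0],-d[1]))*-1+0, "perp");m=(bl+br)/2
x=np.array([-d[1],d[0]])/np.linalg.norm(d[:2]);print("x dir",x,"tips fwd",(tl-m)[:2]@x,(tr-m)[:2]@x,"axle fwd/lat",(ax-m)[:2]@x, x[0]*(ax-m)[1]-x[1]*(ax-m)[0])
print("bearing mid->axle",np.degrees(np.arctan2(*(ax-m)[[1,0]])))
c=D["f"]
hf=ray("",(246,132.5),.027,c);hb=ray("",(248.5,231),.027,c);hd=ray("",(243.5,34),.0175,c)
print(hf,hb,hd,np.linalg.norm(hf-hb),hd-hf)
E
```

```text
axle [0.60172666 0.18322356 0.1095    ] back [0.55461412 0.18875826 0.0945    ] [0.55931265 0.15660006 0.0945    ] 0.032499631658742416 mid [0.55696338 0.17267916 0.0945    ]
axle dia 0.024026061832763023
plate [0.60755924 0.24904543 0.09      ] [0.60775981 0.11793769 0.09      ] 0.13110789397943684
clip yaw deg -8.312489344088565 perp
x dir [0.9894943  0.14457189] tips fwd 0.027446286873518157 0.02698164762353037 axle fwd/lat 0.045817427648122494 0.003962112979486635
bearing mid->axle 13.254910029559912
[ 0.60775279 -0.11907302  0.027     ] [ 0.5056599 -0.1208061  0.027    ] [ 0.69269604 -0.11729043  0.0175    ] 0.10210760166979371 [ 0.08494325  0.00178259 -0.0095    ]
```

View pics/f1c.png

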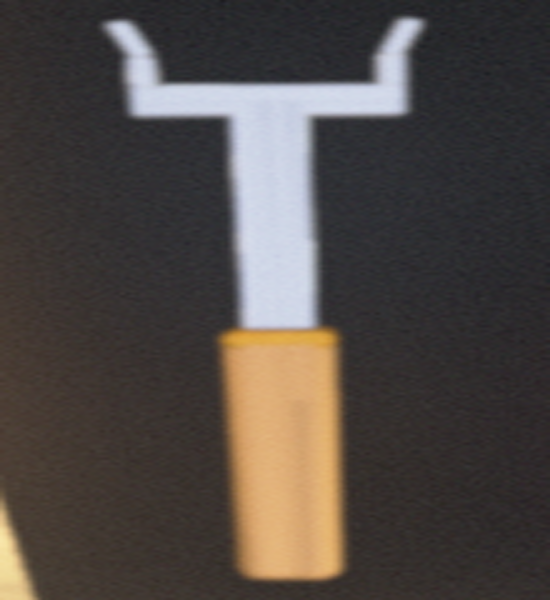

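The crop shows the notch floor's middle at (269,86), the handle's front edge at (280,330) and its rear at (291,578). That puts the fork's origin at (0.583, -0.1195) with a yaw of 1.1°, and the sizes check out. Next I grasp it, lift it and look at it in the hand.

```bash
cat >> h.py <<'E'
def rot(yaw): return (R.from_euler("z",yaw,degrees=True)*R.from_euler("x",180,degrees=True)).as_quat()
AX=np.array([.6017,.1833]); MID=np.array([.55696,.17268]); YAW=8.31
X=np.array([np.cos(np.radians(YAW)),np.sin(np.radians(YAW))]); Y=np.array([-X[1],X[0]])
E
python3 - <<'E'
from h import *
import pickle
g=[.5828,-.1195]
arm.command_gripper(.055,60)
arm.goto(g+[.25],rot(1.1)); arm.move_straight(g+[.1795],v=.08)
arm.command_gripper(0.0,60); arm.pause(.2); print(arm.observe()["opening"],arm.observe()["gripper_force"])
arm.move_straight(g+[.30]); p=MID-X*.15
arm.goto([*p,.30],rot(YAW)); arm.pause(.4)
c=cal("wrist"); im=arm.snapshot("wrist"); o=arm.observe()
pickle.dump((c,o),open("g.pkl","wb")); cv2.imwrite("pics/g1.png",im)
u,v=pix("",[*(p+X*.11),.136],c); print(u,v,o["time"],o["opening"],o["tool_pos"],o["force"])
cv2.imwrite("pics/g1c.png",cv2.resize(im[0:150,156:356],None,fx=4,fy=4,interpolation=cv2.INTER_CUBIC))
E
```

```text
0.020799955761866686 61.896772384643555
256.17447452207836 17.790855904131842 8.8667 0.020727598119824688 [0.40874394 0.15078093 0.29994718] [-0.26462659 -0.13872552 -2.52688514]
```

View pics/g1c.png

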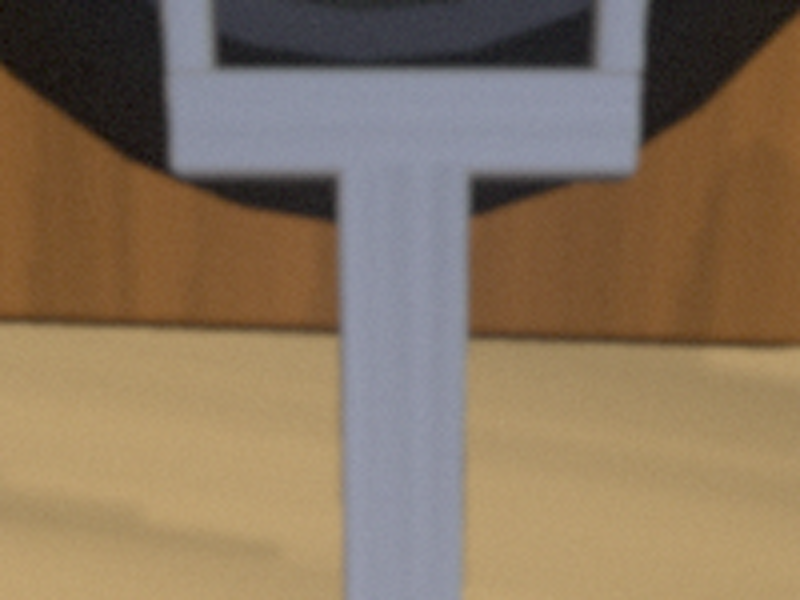

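The notch corners are at (217,68) and (594,68) in the crop. The head is level and nearly centred.

```bash
python3 - <<'E'
from h import *
import pickle
c,o=pickle.load(open("g.pkl","rb")); p=o["tool_pos"]
g=lambda X,Y:(156+(X+.5)/4-.5,(Y+.5)/4-.5)
for z in(.136,.138,.140):
    a=ray("",g(217,68),z,c);b=ray("",g(594,68),z,c);m=((a+b)/2-p)[:2];h=[ray("",g(*q),z,c) for q in((168,120),(639,120),(342,300),(469,300))]
    d=a-b
    print(z,np.linalg.norm(a-b),"fwd",m@X,"lat",m@Y,"yaw",np.degrees(np.arctan2(-d[0],d[1])),np.linalg.norm(h[0]-h[1]),np.linalg.norm(h[2]-h[3]),((h[2]+h[3])/2-p)[:2]@Y)
E
```

```text
0.136 0.03874240528072714 fwd 0.11024759050232741 lat -9.473110034089946e-05 yaw 8.309926713196583 0.04899459655844023 0.013795396718511784 -0.00010701103718686704
0.138 0.03816072852642242 fwd 0.10976666931226774 lat -8.708632002294055e-05 yaw 8.309926713196518 0.04825899385907043 0.013588273244132124 -9.91818864417935e-05
0.14 0.03757905177211771 fwd 0.10928574812220808 lat -7.944153970495041e-05 yaw 8.309926713196619 0.047523391159700626 0.013381149769752437 -9.135273569677374e-05
```

```bash
python3 - <<'E'
from h import *
p=MID-X*(.110+.022)
arm.goto([*p,.272],rot(YAW)); arm.move_straight([*p,.262],v=.05); arm.pause(.3)
b=np.mean([arm.observe()["force"] for _ in range(3)],0); z=.262
while z>.2535:
    z-=.0004; arm.move_straight([*p,z],v=.02); arm.pause(.05); f=arm.observe()["force"]-b
    if z<.259: print(round(z,4),f.round(2))
    if f[2]>1.5: break
z+=.0011; arm.move_straight([*p,z],v=.02); arm.pause(.2); o=arm.observe(); print(z,o["force"]-b,o["time"],o["tool_pos"])
cv2.imwrite("pics/t.png",arm.snapshot("wrist"))
E
```

```text
0.2588 [ 0.58 -0.27 -0.73]
0.2584 [ 0.57  1.12 -0.59]
0.258 [1.01 0.12 0.04]
0.2576 [-0.38  0.98  0.2 ]
0.2572 [-0.55  0.15  1.86]
0.25829999999999986 [ 0.53589511  0.27033148 -0.65085512] 13.825 [0.42630449 0.15358444 0.25809556]
```

Contact with the plate came at TCP z ≈ 0.2574, so the fork sags about 1 mm. The head now rides about 0.8 mm clear of the plate. Next comes the slide up to the clip and the stepped push, watching the force.

```bash
cat > push.py <<'E'
from h import *
Z=.2583
def at(s,lat): # s: bore origin short of axle (commanded), lat: Y offset from axle line
    q=AX-X*(s+.0175+.110)+Y*lat; return [*q,Z]
def F(b,n=4):
    L=[]
    for _ in range(n): arm.pause(.02); L.append(arm.observe()["force"])
    return np.mean(L,0)-b
E
python3 - <<'E'
from push import *
L0=-.00396
b=F(0,10)
arm.move_straight(at(.0300,L0),v=.03); print("pre",F(b).round(2))
arm.move_straight(at(.0275,L0),v=.01); print("contact",F(b).round(2))
arm.move_straight(at(.0140,0),v=.015); f=F(b);print("diag",f.round(2))
s=.0140; low=False
while s>-.0025:
    s-=.0003 if s>.0015 else .00015
    arm.move_straight(at(s,0),v=.01); f=F(b); fx=-f[:2]@X; fy=-f[:2]@Y
    sm=(AX-np.array(arm.observe()["tool_pos"])[:2])@X-.1275
    print(f"{s*1e3:.2f} meas {sm*1e3:.2f} push {fx:.1f} lat {fy:.1f} z {f[2]:.1f}")
    if fx>18 or abs(fy)>8 or abs(f[2])>10 or (fx>16.3 and s<.0005): print("stop");break
print(arm.observe()["time"])
np.save("b.npy",b)
E
```

```text
pre [ 0.26  0.24 -0.03]
contact [-0.45  0.81  0.15]
diag [0.45 0.46 0.07]
13.70 meas 13.71 push 0.1 lat -0.7 z 0.2
13.40 meas 13.39 push 0.1 lat -0.4 z 0.0
13.10 meas 13.09 push 0.1 lat -0.1 z 0.1
12.80 meas 12.79 push -0.6 lat -0.3 z 0.1
12.50 meas 12.49 push 0.6 lat 0.1 z 0.3
12.20 meas 12.21 push 0.2 lat -0.3 z 0.0
11.90 meas 11.89 push 0.6 lat -0.1 z -0.0
11.60 meas 11.60 push 0.3 lat -0.3 z -0.2
11.30 meas 11.34 push 0.7 lat 0.2 z 0.7
11.00 meas 11.04 push 1.0 lat -0.1 z 0.6
10.70 meas 10.76 push 2.0 lat 0.2 z 0.8
10.40 meas 10.46 push 3.1 lat 1.0 z 0.7
10.10 meas 10.18 push 3.5 lat 0.4 z 0.4
9.80 meas 9.89 push 4.1 lat 0.6 z 1.2
9.50 meas 9.59 push 4.5 lat 1.3 z 0.7
9.20 meas 9.34 push 5.8 lat 0.8 z 1.1
8.90 meas 9.10 push 5.5 lat 0.4 z 1.1
8.60 meas 8.84 push 6.4 lat 0.5 z 1.5
8.30 meas 8.58 push 6.3 lat 0.9 z 1.7
8.00 meas 8.34 push 7.0 lat 0.4 z 1.7
7.70 meas 8.01 push 6.9 lat 0.5 z 1.7
7.40 meas 7.77 push 7.1 lat 1.0 z 1.6
7.10 meas 7.47 push 7.3 lat 0.3 z 1.1
6.80 meas 7.22 push 7.4 lat 0.4 z 1.6
6.50 meas 7.01 push 8.6 lat 0.5 z 2.2
6.20 meas 6.70 push 8.3 lat 0.6 z 2.1
5
[... 990 characters left out ...]
.5
-0.25 meas 0.07 push 6.9 lat 0.5 z 1.7
-0.40 meas -0.14 push 6.7 lat 0.7 z 1.0
-0.55 meas -0.21 push 6.5 lat 0.8 z 1.8
-0.70 meas -0.29 push 7.9 lat 0.9 z 2.1
-0.85 meas -0.37 push 8.3 lat 1.3 z 2.3
-1.00 meas -0.44 push 9.4 lat 0.9 z 2.3
-1.15 meas -0.49 push 10.0 lat 1.0 z 2.6
-1.30 meas -0.56 push 10.3 lat 0.8 z 2.9
-1.45 meas -0.66 push 10.5 lat 1.1 z 3.0
-1.60 meas -0.73 push 11.1 lat 1.1 z 3.1
-1.75 meas -0.83 push 11.9 lat 0.6 z 3.3
-1.90 meas -0.87 push 12.8 lat 1.4 z 3.8
-2.05 meas -0.97 push 13.1 lat 1.2 z 3.7
-2.20 meas -1.03 push 13.9 lat 0.8 z 3.8
-2.35 meas -1.10 push 14.6 lat 1.0 z 4.6
-2.50 meas -1.20 push 14.9 lat 0.8 z 4.5
-2.65 meas -1.27 push 15.3 lat 1.1 z 4.8
38.4083
```

The clip has stopped, with the push climbing steeply from 7 to 15 N. I press just past 16 N, back off and bring the fork back.

```bash
python3 - <<'E'
from push import *
b=np.load("b.npy"); s=-.00265
for _ in range(6):
    s-=.00015; arm.move_straight(at(s,0),v=.01); f=F(b); fx=-f[:2]@X
    sm=(AX-np.array(arm.observe()["tool_pos"])[:2])@X-.1275
    print(f"{s*1e3:.2f} meas {sm*1e3:.2f} push {fx:.1f} z {f[2]:.1f}")
    if fx>16.6: break
arm.pause(.15)
arm.move_straight(at(.003,0),v=.03); print("off",F(b).round(2))
arm.move_straight(at(.035,0),v=.1)
q=at(.035,0); arm.move_straight(q[:2]+[.30],v=.15)
g=[.5828,-.1195]
cv2.imwrite("pics/s2.png",arm.snapshot("side"))
# look at clip with wrist on the way (fork in view, camera above wheel)
arm.goto(g+[.28],rot(1.1)); arm.move_straight(g+[.19],v=.12); arm.pause(.2)
b=F(0,6); z=.187
while z>.1775:
    z-=.0006; arm.move_straight(g+[z],v=.02); f=F(b,2)
    if f[2]>2.5: break
print("down",z,f.round(2))
arm.command_gripper(.055); arm.pause(.2); arm.move_straight(g+[.26]); print(arm.observe()["time"])
arm.goto([.545,.185,.36],[1,0,0,0]); arm.pause(.2)
c=cal("wrist");im=arm.snapshot("wrist");cv2.imwrite("pics/e.png",im)
s=arm.snapshot("scene");print(arm.observe()["time"])
A=cv2.resize(im[76:226,163:363],(600,450),interpolation=cv2.INTER_CUBIC)
B=cv2.resize(s[170:290,180:233+60],None,fx=1.7,fy=3.75)[:450]
cv2.imwrite("pics/e2.png",np.hstack([A,B]))
E
```

```text
-2.80 meas -1.35 push 15.7 z 5.6
-2.95 meas -1.42 push 16.6 z 5.5
off [ 0.3  -0.09  0.51]
down 0.17980000000000013 [-3.06  0.54  5.08]
47.7417
49.2667
```

View pics/e2.png

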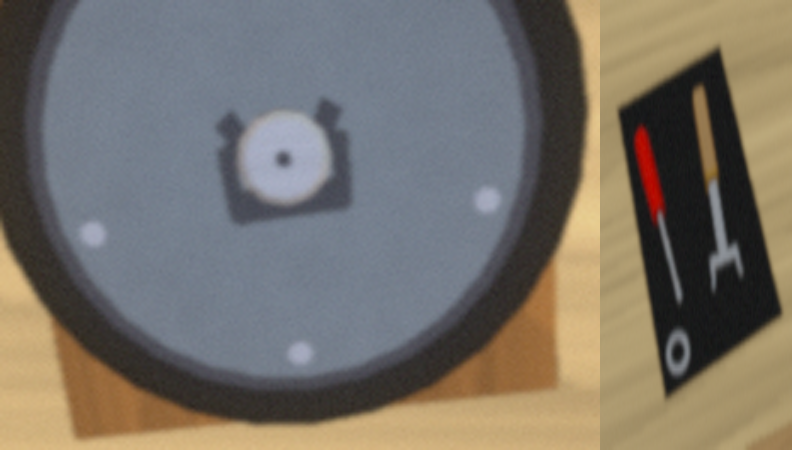

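In this view the clip sits around the axle, with back corners at (237,223) and (352,207) and the axle hole at (284,158). The fork lies flat on the mat. I check the seat distance before handing in.

```bash
python3 - <<'E'
from h import *
c=cal("wrist"); g=lambda X,Y:(163+(X+.5)/3-.5,76+(Y+.5)/3-.5)
ax=ray("",g(284,158),.1095,c);l=ray("",g(237,223),.0945,c);r=ray("",g(352,207),.0945,c);m=(l+r)/2
d=(r-l)[:2];x=np.array([-d[1],d[0]])/np.linalg.norm(d);e=(ax-m)[:2]
dist=e@x;print(dist,x[0]*e[1]-x[1]*e[0],np.linalg.norm(d))
if abs(dist-.0175)<.0015: print(arm.hand_in())
E
```

```text
0.01711184832657403 0.0005788095759588223 0.031849962775778305
the job is handed in; nothing more can be done
None
```

The clip is home in the axle's groove: in the last picture its back edge measured 17.1 mm from the axle centre (17.5 mm nominal), after a push that peaked at about 16.6 N. The fork is back flat on the mat, and the job was handed in at about 49 s; the judge's verdict was not shown.

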